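# Fork a freshly coated bending roller off its peg into the sprung bin

## Robot

A 6-joint arm with a two-finger parallel gripper is mounted at the origin on the work surface. World frame = base frame: x ahead of the robot, y to its left, z up, the work surface at z = 0. Lengths are in m, angles in rad, forces in N, time in s.
With the tool pointing down it reaches from about 0.3 to 0.75 m from the base axis. Payload 8.5 kg.
Tool frame: the origin (TCP) lies between the finger pads; the fingertips stand 11 mm ahead of it and the grasp point (between the pads) lies 8 mm behind it (bot.tips_ahead is the distance from the TCP to the fingertips, in m); x points along the fingers, y is the direction in which the jaws open and shut, and the axes are right-handed (so a half turn about x gives the same grasp; the last joint's range is limited). The gripper opens to 88 mm and grips with 3 to 60 N. Pads are 18 mm wide; open, the fingers measure 123 mm over their backs; the gripper's body (75 mm by 187 mm) begins 45 mm behind the grasp point.
Start: joints at [-1.537, 0.381, 1.297, -0, 1.464, -0.215], TCP at [0.135, -0.533, 0.25] pointing down, gripper open.
Joint ranges: [-3.11, 3.11], [-0.89, 2.33], [0.22, 2.48], [-1.42, 4.56], [0.17, 2.85], [-2.88, 2.88]. Speed limits (rad/s): [2.39, 2.39, 3.14, 3.14, 3.14, 3.14].

## Interface

Orientations are given as a unit quaternion [x, y, z, w].
In Python, from workcell import sense, cams, bot gives the robot as it stands.
- The arm moves only by the tool move_arm, never from a script. Its argument "targets" is a list of rows, each a list of 3 entries, a list of its own where there are three numbers: the finger opening in mm, from 0 to 88.1, then the shift along the tool's x, y, z in mm, then the turn, a rotation vector about the tool's x, y, z in rad. A call has 1 to 5 rows; each row is the pose to reach, as a shift and turn from the pose commanded when the call began, along the tool's axes at that moment; what a row does not reach only later rows make up. A row lasts 1/10 s, in which the tool goes at most 50 mm and 8.59 degrees, less where a joint would pass 70% of its speed; a pose out of reach is approached as far as the arm can. A call with a gripper value outside its range is refused whole. The fingers move at their own pace and stop on an object; the grip force is fixed at half the most. Time passes only in rows, so rows that repeat a pose let the fingers close. It gives the time, the measured TCP pose, the force and the opening at its end, in the units of the state.
- sense(): the state, without advancing time (a new reading comes with each control period).
- cams.get_image(name): name is "scene" or "top" or "wrist"; returns a dict with "image" (480x640x3 uint8, red, green, blue), "mtx" (3x3 intrinsics, pixels), "origin" and "attitude" of the camera in the world. Camera axes: x right, y down, z forward; pixel columns grow to the right and rows downward; lengths in m; the calibration is good to about 2 mm. A picture is of the moment at which its call begins. There is no depth.
- bot.job_done(): hands the job in, once; it reports no verdict.
The state is a dict: "t": time; "qpos": joint angles; "dq": joint speeds; "joint_torque": joint torques, N m; "position": TCP position; "tool_rot": TCP orientation; "force": force on the tool from outside, world axes, zero at the start; "wrist_torque": the same for the moment, N m; "grip_width": finger opening in m.
Only numpy, scipy, OpenCV 4.12 (cv2) and the standard library are available. Lean on these libraries where they do the work, as an engineer would, in place of code of your own. Each camera call takes 0.05 s, during which the arm holds its last target. There are 200 camera calls.

## Task

The coating on the larger of the two grooved rollers hanging on the rack is still soft, so the gripper must not touch it: pick up the lifting fork by its handle, lift that roller by its bail up and off its peg, and set it down gently, flat on the floor of the tilted, springy bin below. Then stand the fork upright back in its clear tray and let go. Leave the smaller roller hanging and everything else on the bench undisturbed, and do not press hard on the rack, the bin or the roller.

Things in the scene. Friction and masses are not known exactly. Their poses are not given: they have to be found in the camera images.
- rack: Fixed open rack. Origin on the bench below the peg line, x away from the robot, y along its crossbeam (front face at x 75 mm, frame 270 wide, 185 tall). Two flat steel pegs, 10 mm wide, 6 thick, stand out towards -x at y +60 and -60 mm, flat top 170 mm high; each ends in a lip at x -22 to -16 mm, 18 mm above that top. A roller's bail hangs on each near x = 0; either roller on either peg.
- roller: The larger roller, the one to move, 0.25 to 0.65 kg: grooved aluminium disc 90 mm across, 28 thick, hanging level below a steel strap bail. Origin at the centre of the disc's underside, z up, y along the bail's crossbar: 8 mm wide, 6 thick, 85 long, its underside 74 mm above the origin (46 above the disc). Bail legs at y +-40 mm, 5 thick.
- small_roller: The smaller roller, to be left hanging: disc 62 mm across, 28 mm thick, the same kind of bail (legs at y = +-28 mm, crossbar underside 74 mm above the origin). Origin at the centre of the disc's underside, z up.
- fork: C-shaped steel lifting fork, black block handle, 0.22 kg. Origin: centre of its underside; x to the prong tips, z up. Two prongs 10 mm wide, 7 thick, at y +-17, x -35 to 35 mm; from x 29 the tips turn up to 17 mm height. Stem 20 wide at x -35 to -25 rises to a top arm at 75 to 87 mm. Above it the handle: 34 (x) by 24 (y) mm, 87 to 153 high, over the origin; grip across y. Stands by itself.
- tray: Fixed clear plastic tray for the fork, outside 110 mm (x) by 80 mm (y), rim 16 mm high, walls 4 mm, floor top 4 mm above the bench. Origin at the centre of its underside on the bench; x along its length. The fork stands in it with its x along the tray's x.
- bin_floor (a point): Centre of the grey bin's inner floor (top face), moves with the bin; x along the floor away from the robot, z square to it. The bin is on the rack, below and in front of the pegs. Inner floor 126 (x) by 150 (y) mm; walls over it: front 36, sides 28, back 24 mm. It leans outward 0.1 rad (front low) and sinks further under load.
- bin (a joint): Tip of the bin on its sprung hinge along the floor's back edge, 67 mm behind the floor's centre (rad): 0 unloaded, grows as the front sinks, stop at 0.24. A load sinks it by an amount that depends on the weight.
- driver_set: Bystander: screwdrivers with teal grips standing in a clear stand, 90 x 200 mm, 175 mm tall; origin at the centre of its underside, long side along y.
- torch: Bystander: black inspection torch lying on the bench, 160 mm long, 38 mm thick; origin below its middle, x along it.
- pipe_bender: Bystander: aluminium pipe bender lying on the bench, about 290 mm long, 25 mm high; origin near its middle.
- grips: Bystander: steel grips lying on the bench, 180 mm long, 17 mm high; origin under the pivot, x towards the jaws.
- jar: Bystander: jar with lid, 64 mm across, 85 mm tall; origin at the centre of its underside.
There are look-alikes about, which are no part of the job. What is shaped like the roller but brown is not meant. Several things have the shape of the fork; the one meant has the colours described above.

How it is judged:
On the way, in this order (a step that is already met when the one before it is completed fails the run):
1. the larger roller hangs on the fork alone, lifted above its peg's lip (z of roller in the frame of rack above 0.115 m and contact force between fork and roller above 1 N and contact force between roller and rack below 0.05 N), for 0.2 s.
2. the larger roller sits flat in the bin and the fork is off it (x of roller in the frame of bin_floor between -0.03 and 0.03 m and y of roller in the frame of bin_floor between -0.04 and 0.04 m and z of roller in the frame of bin_floor between -0.006 and 0.008 m and angle between the z axis of roller and the z axis of bin_floor, either way round below 0.12 rad and contact force between fork and roller below 0.05 N), for 0.3 s.
At the end, for the whole second after the job is handed in: The larger roller rests flat (within 0.12 rad and 8 mm of the floor) inside the bin; the fork stands upright (within 0.1 rad), at rest on the floor of its tray; the smaller roller still hangs within 20 mm of where it was (x of roller in the frame of bin_floor between -0.03 and 0.03 m and y of roller in the frame of bin_floor between -0.04 and 0.04 m and z of roller in the frame of bin_floor between -0.006 and 0.008 m and angle between the z axis of roller and the z axis of bin_floor, either way round below 0.12 rad and linear speed of each of roller, fork below 0.02 m/s and x of fork in the frame of tray between -0.025 and 0.025 m and y of fork in the frame of tray between -0.025 and 0.025 m and z of fork in the frame of tray below 0.01 m and angle between fork's own z axis and vertical below 0.1 rad and distance of small_roller from where it was at the start of the episode below 0.02 m); the robot touches nothing.
It fails at once if the gripper or arm touches the larger roller (contact force between any of the fingers, the arm and roller above 0.5 N).
It fails at once if the larger roller falls or is thrown: faster than 0.4 m/s while not on the fork (linear speed of roller above 0.4 m/s and contact force between fork and roller below 0.01 N).
It fails at once if fork or robot presses on the rack or bin with more than 25 N (contact force between any of fork, the fingers, the arm and rack above 25 N).
It fails at once if the fork presses on the larger roller with more than 15 N (contact force between fork and roller above 15 N).
It fails at once if the smaller roller or a bystander is moved over 30 mm (distance of any of small_roller, driver_set, torch, pipe_bender, grips, jar from where it was at the start of the episode above 0.03 m).
It also fails if it takes over 64 s, if anything falls off the work surface, if the arm or the gripper's body presses on something with over 40 N, if the wrist force passes 120 N, or if a joint passes its speed limit or range.

## Working session

There is one attempt and no reset: what is moved stays moved. The work goes in short steps, Python scripts to look and compute and a tool call to move; the robot and the scene stay as the last step left them, time stands still between calls to the robot, and variables do not carry over. Pictures are saved under pics/ and viewed, about 8 in all and at most 12, crops included, and the job is handed in when it is done.

Besides the shell and the picture viewer there is one more tool, called after ">>>" as a command line: name --argument value ..., lists and objects as JSON in quotes. move_arm: Moves the arm, as the interface text tells. Its arguments: {"type":"object","properties":{"targets":{"type":"array","items":{"type":"array"}}},"required":["targets"]}

```bash
ls; mkdir -p pics; python3 - <<'E'
from workcell import sense,cams,bot
import cv2,numpy as np
s=sense();print(s)
for n in("scene","top"):
    d=cams.get_image(n);cv2.imwrite(f"pics/{n}0.png",d["image"][:,:,::-1]);np.savez(f"pics/{n}0.npz",**d);print(n,d["mtx"],d["origin"],d["attitude"])
E
```

```text
pics
{'t': 0.0, 'qpos': array([-1.53728221e+00,  3.81158272e-01,  1.29824879e+00, -4.08952428e-06,
        1.46360825e+00, -2.15290364e-01]), 'dq': array([-7.78933457e-05, -2.27477165e-05,  8.11293341e-04,  1.88206400e-03,
       -4.41471180e-04,  8.91760605e-04]), 'joint_torque': array([ 3.24722350e-04, -4.37925303e+01, -2.24558580e+01,  7.13875866e-02,
        3.52441426e-02, -9.95617029e-05]), 'position': array([ 0.13542766, -0.5327882 ,  0.24916206]), 'tool_rot': array([ 0.70168629,  0.08824012, -0.70159785,  0.08723805]), 'force': array([ 0.1515667 ,  0.05508851, -0.43737418]), 'wrist_torque': array([-0.01382035,  0.03960802, -0.01950885]), 'grip_width': 0.08812996314240829}
scene [[474.72829647   0.         317.99452896]
 [  0.         474.72829647 240.97985014]
 [  0.           0.           1.        ]] [ 1.1802364  -0.8479999   0.84604277] [ 0.83920953  0.29051961 -0.15070986 -0.43429513]
top [[536.41108132   0.         324.76985821]
 [  0.         536.41108132 244.87712279]
 [  0.           0.           1.        ]] [ 3.54369519e-01 -2.51387528e-04  1.33588760e+00] [ 0.71558806 -0.69677817  0.0325063  -0.03711144]
```

View pics/scene0.png

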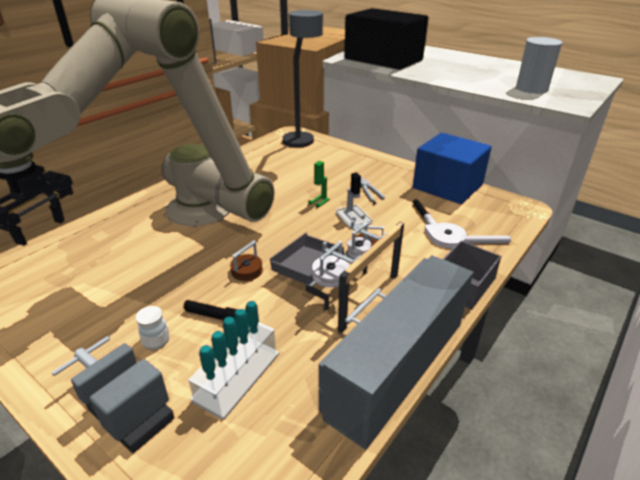

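View pics/top0.png

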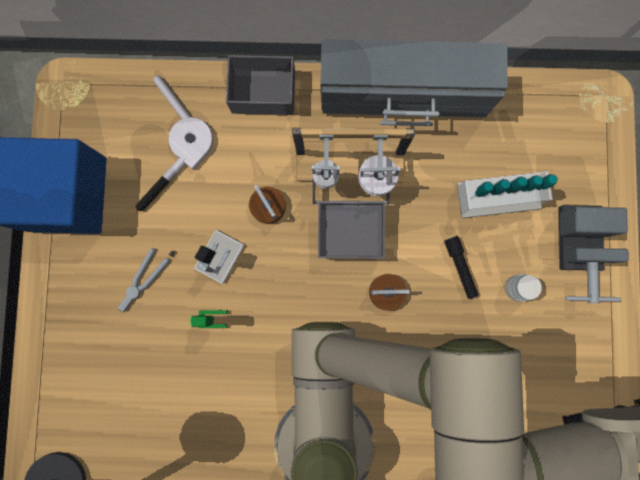

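The scene view shows the rack with the rollers at about (330,265) and (360,243). The fork with the black handle is at (355,185), and the green one is a decoy. In the top view the larger roller is at (379,175), the small one at (325,173), and the fork in its tray at (218,257). Next I'll enlarge both areas.

```bash
python3 - <<'E'
import cv2,numpy as np
t=cv2.imread("pics/top0.png");s=cv2.imread("pics/scene0.png")
def c(im,x0,y0,w,h,k): return cv2.resize(im[y0:y0+h,x0:x0+w],None,fx=k,fy=k,interpolation=cv2.INTER_CUBIC)
a=c(t,285,120,140,150,4)   # 560x600
b=c(t,185,225,66,66,3.6363637) # 240x240
d=c(s,325,165,60,75,4) #240x300
out=np.zeros((600,800,3),np.uint8);out[:,:560]=a;out[:240,560:]=b[:240,:240];out[300:600,560:]=d
cv2.imwrite("pics/crop1.png",out)
E
```

```text
(no output)
```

View pics/crop1.png

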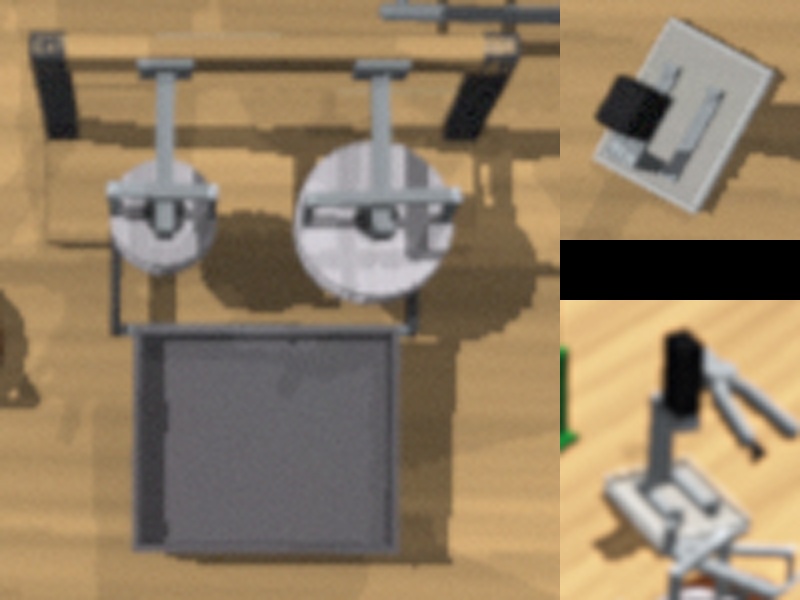

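The crop shows both crossbars. The large one runs from about (307,199) to (460,196), the small one from (108,191) to (216,191). The peg lips are at (163,230) and (380,232), and the bin rim covers (135,328) to (398,550). The tray corners are (672,18), (778,70), (698,212) and (593,155), with the fork tips pointing up-right.

```bash
cat > h.py <<'E'
import numpy as np,cv2
from scipy.spatial.transform import Rotation as R
class Cam:
    def __init__(s,f):
        d=np.load(f) if isinstance(f,str) else f
        s.K=d["mtx"];s.o=d["origin"];s.R=R.from_quat(d["attitude"]).as_matrix()
    def ray(s,p): return s.R@np.linalg.solve(s.K,[p[0],p[1],1.])
    def atz(s,p,z):
        r=s.ray(p);return s.o+r*(z-s.o[2])/r[2]
    def proj(s,P):
        q=(np.atleast_2d(P)-s.o)@s.R;q=q@s.K.T;return q[:,:2]/q[:,2:]
def tri(obs):
    A=np.zeros((3,3));b=np.zeros(3)
    for c,p in obs:
        r=c.ray(p);r/=np.linalg.norm(r);M=np.eye(3)-np.outer(r,r);A+=M;b+=M@c.o
    return np.linalg.solve(A,b)
E
python3 - <<'E'
from h import *
np.set_printoptions(precision=4,suppress=True)
c=Cam("pics/top0.npz")
A=lambda u,v:(285+u/4-.375,120+v/4-.375)
B=lambda u,v:(185+(u-560)/3.636-.36,225+v/3.636-.36)
for n,p,z in [("barL0",A(307,199),.176),("barL1",A(460,196),.176),("barS0",A(108,191),.176),("barS1",A(216,191),.176),("lipS",A(163,237),.188),("lipL",A(380,236),.188),("pegrootS",A(165,76),.17),("pegrootL",A(382,76),.17),("beam0",A(30,35),.185),("beam1",A(518,40),.185),
 ("trayT",B(672,18),.016),("trayR",B(778,70),.016),("trayB",B(698,212),.016),("trayL",B(593,155),.016),
 ("tip1",B(715,95),.021),("tip2",B(674,70),.021),("handle",B(632,103),.157),("h a",B(617,73),.157),("h b",B(672,94),.157),("h c",B(598,114),.157),("h d",B(650,138),.157)]:
    print(n,c.atz(p,z))
for n,p in [("bl",A(137,328)),("br",A(398,328)),("fl",A(135,550)),("fr",A(398,552))]:
    print(n,[c.atz(p,z)[:2] for z in (.05,.08,.11)])
s=R.from_quat([ 0.70168629,0.08824012,-0.70159785,0.08723805]);print(s.as_matrix())
E
python3 - <<'E'
import cv2
s=cv2.imread("pics/scene0.png")
cv2.imwrite("pics/crop2.png",cv2.resize(s[215:335,260:420],None,fx=5,fy=5,interpolation=cv2.INTER_CUBIC))
E
```

```text
barL0 [ 0.6381 -0.0673  0.176 ]
barL1 [ 0.6419 -0.1514  0.176 ]
barS0 [0.6397 0.0424 0.176 ]
barS1 [ 0.6413 -0.0171  0.176 ]
lipS [0.6121 0.0113 0.188 ]
lipL [ 0.6156 -0.1067  0.188 ]
pegrootS [0.7073 0.0128 0.17  ]
pegrootL [ 0.7104 -0.1079  0.17  ]
beam0 [0.724  0.0877 0.185 ]
beam1 [ 0.728 -0.181  0.185]
trayT [0.5156 0.2824 0.016 ]
trayR [0.4819 0.2085 0.016 ]
trayB [0.3841 0.2586 0.016 ]
trayL [0.4207 0.3316 0.016 ]
tip1 [0.4633 0.2497 0.021 ]
tip2 [0.4795 0.2783 0.021 ]
handle [0.4458 0.2741 0.157 ]
h a [0.4638 0.2841 0.157 ]
h b [0.4519 0.25   0.157 ]
h c [0.4386 0.2944 0.157 ]
h d [0.4248 0.2621 0.157 ]
bl [array([0.5864, 0.027 ]), array([0.581 , 0.0264]), array([0.5756, 0.0257])]
br [array([ 0.5906, -0.1313]), array([ 0.585 , -0.1283]), array([ 0.5795, -0.1252])]
fl [array([0.4513, 0.0244]), array([0.4491, 0.0238]), array([0.4468, 0.0233])]
fr [array([ 0.4543, -0.1335]), array([ 0.452 , -0.1304]), array([ 0.4497, -0.1273])]
[[-0.0001  0.2462 -0.9692]
 [ 0.0014 -0.9692 -0.2462]
 [-1.     -0.0014 -0.0003]]
```

View pics/crop2.png

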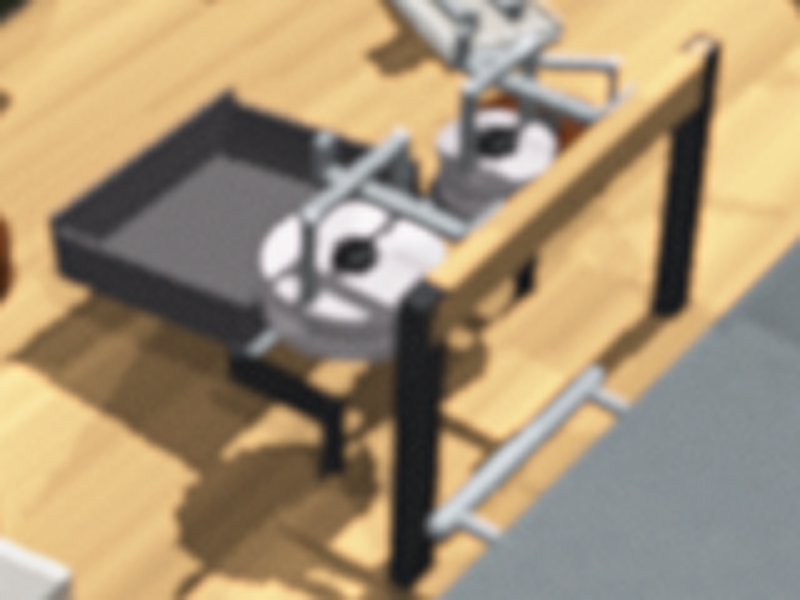

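```bash
python3 - <<'E'
from h import *
np.set_printoptions(precision=4,suppress=True)
t=Cam("pics/top0.npz");s=Cam("pics/scene0.npz")
A=lambda u,v:(285+u/4-.375,120+v/4-.375)
S=lambda u,v:(260+u/5-.4,215+v/5-.4)
for n,a,b in [("fr",A(398,552),S(53,220)),("fl",A(135,550),S(231,93)),("barL-",A(460,196),S(308,214)),("barL+",A(307,199),S(405,133)),("handle",None,None)]:
    if a: 
        P=tri([(t,a),(s,b)]);print(n,P,t.proj(P)-a,s.proj(P)-b)
# predicted model: bin floor frame guess
yaw=.02;o=np.array([.638,-.048,0]);Rz=R.from_euler('z',yaw).as_matrix()
np.savez("rack.npz",o=o,yaw=yaw)
for cam,n,inv in((t,"top",lambda p:((p-[285,120]+.375)*4)),(s,"scene",lambda p:((p-[260,215]+.4)*5))):
    P=[[-.022,.06,.188],[-.022,-.06,.188],[.075,.135,.185],[.075,-.135,.185],[0,-.06+.0425,.176],[0,-.06-.0425,.176]]
    print(n,inv(cam.proj(np.array(P)@Rz.T+o)))
E
```

```text
fr [ 0.4525 -0.1314  0.0717] [[0.0538 0.0562]] [[ 0.0684 -0.0037]]
fl [0.4494 0.0236 0.0698] [[0.1777 0.2041]] [[ 0.2198 -0.0223]]
barL- [ 0.6415 -0.1516  0.1767] [[0.1061 0.1262]] [[ 0.1547 -0.0182]]
barL+ [ 0.6375 -0.068   0.1748] [[0.3032 0.382 ]] [[ 0.4341 -0.0639]]
top [[162.7292 232.0189]
 [383.302  233.2569]
 [ 27.6866  59.2647]
 [518.7074  61.7906]
 [303.8147 198.4106]
 [458.2802 199.2632]]
scene [[463.1326  25.3703]
 [324.1314 133.3727]
 [701.334   28.7043]
 [400.2847 294.3582]
 [411.6318 128.955 ]
 [307.7884 212.8189]]
```

```bash
cat >> h.py <<'E'
def pose(psi,pitch=0):
    # tool x down, tool y at yaw psi; pitch: turn of tool about tool y (fork y): + lowers tips
    y=np.array([np.cos(psi),np.sin(psi),0]);x=np.array([0,0,-1.]);z=np.cross(x,y)
    return R.from_matrix(np.c_[x,y,z])*R.from_euler('y',pitch)
def cur():
    from workcell import sense
    s=sense();return s["position"],R.from_quat(s["tool_rot"]),s
def plan(way,P0=None,R0=None):
    """way: list of (P,psi,pitch): prints shift mm & rotvec for each leg from the previous pose"""
    if P0 is None: P0,R0,_=cur()
    for P,psi,pit in way:
        R1=pose(psi,pit);P=np.array(P)
        print("shift",np.round(R0.inv().apply(P-P0)*1e3,1),"turn",np.round((R0.inv()*R1).as_rotvec(),3))
        P0,R0=P,R1
E
python3 - <<'E'
from h import *
a=[.135,-.533,.25];w=[([.25,-.36,.3],-.75,0),([.37,-.15,.31],-.15,0),([.40,.06,.31],.48,0),([.44,.26,.30],1.09,0)]
plan(w)
E
```

```text
shift [ -50.6 -139.4 -153.6] turn [-0.572 -0.001  0.001]
shift [ -10.   -55.3 -235.5] turn [-0.6  0.   0. ]
shift [   0.    -1.7 -212.1] turn [-0.63  0.   -0.  ]
shift [  10.   127.8 -158.9] turn [-0.61 -0.    0.  ]
```

>>> move_arm --targets '[[88, [-50, -139, -154], [-0.57, 0, 0]], [88, [-50, -139, -154], [-0.57, 0, 0]], [88, [-50, -139, -154], [-0.57, 0, 0]], [88, [-50, -139, -154], [-0.57, 0, 0]], [88, [-50, -139, -154], [-0.57, 0, 0]]]'

```text
t: 0.6
position: [0.2521, -0.3573, 0.301]
tool_rot: [0.648, 0.283, -0.648, 0.284]
force: [0.5, -0.2, -0.8]
grip_width: 0.0881
```

>>> move_arm --targets '[[88, [-10, -55, -235], [-0.6, 0, 0]], [88, [-10, -55, -235], [-0.6, 0, 0]], [88, [-10, -55, -235], [-0.6, 0, 0]], [88, [-10, -55, -235], [-0.6, 0, 0]], [88, [-10, -55, -235], [-0.6, 0, 0]]]'

```text
t: 1.1
position: [0.3715, -0.1494, 0.3097]
tool_rot: [-0.536, -0.461, 0.536, -0.461]
force: [0.5, -0.7, 0.4]
grip_width: 0.0878
```

>>> move_arm --targets '[[88, [0, -2, -212], [-0.63, 0, 0]], [88, [0, -2, -212], [-0.63, 0, 0]], [88, [0, -2, -212], [-0.63, 0, 0]], [88, [0, -2, -212], [-0.63, 0, 0]], [88, [0, -2, -212], [-0.63, 0, 0]]]'

```text
t: 1.6
position: [0.4009, 0.0621, 0.3095]
tool_rot: [0.365, 0.606, -0.365, 0.605]
force: [-0.3, -0.4, -0.4]
grip_width: 0.0881
```

>>> move_arm --targets '[[88, [10, 128, -159], [-0.61, 0, 0]], [88, [10, 128, -159], [-0.61, 0, 0]], [88, [10, 128, -159], [-0.61, 0, 0]], [88, [10, 128, -159], [-0.61, 0, 0]], [88, [10, 128, -159], [-0.61, 0, 0]]]'

```text
t: 2.1
position: [0.4418, 0.2624, 0.2982]
tool_rot: [0.166, 0.688, -0.167, 0.687]
force: [-0.5, -0.0, -0.1]
grip_width: 0.0879
```

```bash
python3 - <<'E'
from h import *
from workcell import cams
P,Rr,s=cur();print(P,Rr.as_matrix()[:,1],s["t"],s["qpos"])
d=cams.get_image("wrist");cv2.imwrite("pics/w1.png",d["image"][:,:,::-1]);np.savez("pics/w1.npz",**d)
E
```

```text
[0.4418197  0.2624342  0.29817583] [ 4.57863733e-01  8.89022009e-01 -8.18669382e-04] 2.1 [ 3.04969307e-01  2.85816651e-01  1.29972538e+00  6.77584336e-04
  1.55789815e+00 -7.90244712e-01]
```

View pics/w1.png

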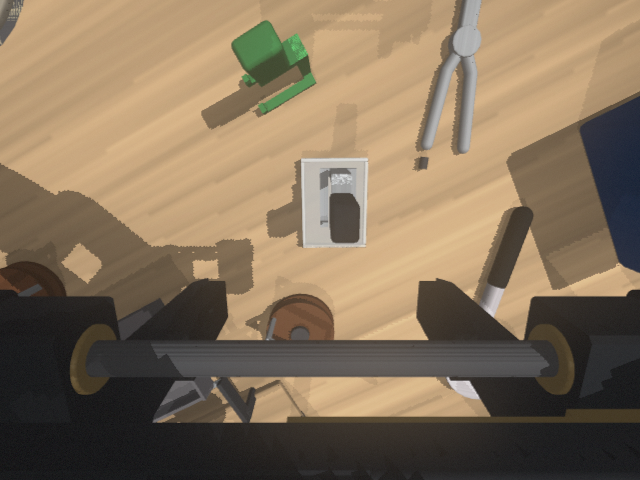

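The wrist view shows the tray square to the image, corners (302,158) and (366,247), with the black handle at about (345,217). I'll enlarge that part.

```bash
python3 - <<'E'
import cv2
s=cv2.imread("pics/w1.png")
cv2.imwrite("pics/crop3.png",cv2.convertScaleAbs(cv2.resize(s[150:255,290:380],None,fx=6,fy=6,interpolation=cv2.INTER_CUBIC),alpha=1.6,beta=20)[:600])
E
```

```text
(no output)
```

View pics/crop3.png

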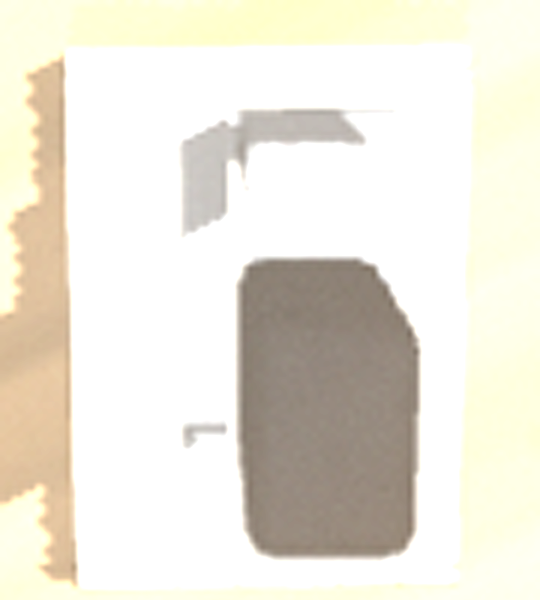

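```bash
python3 - <<'E'
from h import *
from scipy.optimize import least_squares
np.set_printoptions(precision=4,suppress=True)
c=Cam("pics/w1.npz");print(c.o,c.R)
U=lambda u,v:np.array([290+u/6-.42,150+v/6-.42])
tc=np.array([c.atz(U(*p),.016)[:2] for p in [(67,44),(473,46),(463,586),(76,583)]]);print(tc,tc.mean(0))
print("tray edges yaw",[np.arctan2(*(d[::-1])) for d in (tc[0]-tc[3],tc[1]-tc[2])])
bx=np.array([[x,y,z] for x in(-.017,.017) for y in(-.012,.012) for z in(.091,.157)])
def f(p):
    q=c.proj(bx@R.from_euler('z',p[2]).as_matrix().T+[p[0],p[1],0]);l,t=q.min(0);r,b=q.max(0)
    return [l-U(240,0)[0],r-U(418,0)[0],t-U(0,258)[1],b-U(0,556)[1],(p[2]+.48)*5]
s=least_squares(f,[.445,.273,-.48]);print(s.x,s.fun)
print((c.proj(bx@R.from_euler('z',s.x[2]).as_matrix().T+[s.x[0],s.x[1],0])-[290,150]+.42)*6)
E
```

```text
[0.3803 0.2942 0.4326] [[ 0.4583  0.8558  0.24  ]
 [ 0.8888 -0.4412 -0.1242]
 [-0.0004  0.2702 -0.9628]]
[[0.3836 0.2646]
 [0.4203 0.3349]
 [0.5193 0.2861]
 [0.4815 0.2142]] [0.4512 0.275 ]
tray edges yaw [np.float64(2.6662089522685024), np.float64(2.6829036294622743)]
[ 0.4455  0.2816 -0.4708] [-0.9658  0.7653 -1.2213  1.0908  0.0462]
[[234.205  251.4443]
 [243.3912 318.9645]
 [380.0609 250.6721]
 [422.5919 318.0266]
 [234.205  452.6636]
 [243.0973 562.5446]
 [376.2396 451.9371]
 [416.5641 561.6743]]
```

```bash
python3 - <<'E'
from h import *
plan([([.4455,.2775,.22],1.103,0),([.4455,.2775,.118],1.103,0)])
E
```

```text
shift [78.4 16.7 -4.2] turn [-0.012 -0.002  0.001]
shift [102.   0.   0.] turn [0. 0. 0.]
```

>>> move_arm --targets '[[88, [40, 17, -4], [-0.012, -0.002, 0.001]], [88, [78, 17, -4], [-0.012, -0.002, 0.001]], [88, [110, 17, -4], [-0.012, -0.002, 0.001]], [88, [145, 17, -4], [-0.012, -0.002, 0.001]], [88, [180, 17, -4], [-0.012, -0.002, 0.001]]]'

```text
t: 2.65
position: [0.4461, 0.274, 0.1186]
tool_rot: [0.166, 0.686, -0.166, 0.688]
force: [0.3, -0.9, -0.1]
grip_width: 0.0879
```

>>> move_arm --targets '[[60, [0, 0, 0], [0, 0, 0]], [40, [0, 0, 0], [0, 0, 0]], [30, [0, 0, 0], [0, 0, 0]], [26, [0, 0, 0], [0, 0, 0]], [24, [0, 0, 0], [0, 0, 0]]]'

```text
t: 3.15
position: [0.4462, 0.2757, 0.1209]
tool_rot: [0.166, 0.686, -0.164, 0.689]
force: [0.4, -0.9, -0.4]
grip_width: 0.0503
```

>>> move_arm --targets '[[20, [0, 0, 0], [0, 0, 0]], [10, [0, 0, 0], [0, 0, 0]], [10, [0, 0, 0], [0, 0, 0]], [10, [0, 0, 0], [0, 0, 0]]]'

```text
t: 3.55
position: [0.4457, 0.2756, 0.1196]
tool_rot: [0.165, 0.687, -0.165, 0.688]
force: [-0.1, 0.6, 1.2]
grip_width: 0.0238
```

```bash
python3 - <<'E'
from h import *
from workcell import cams
P,Rr,s=cur();print(P,Rr.as_matrix()[:,1],s["t"],s["force"],s["grip_width"])
d=cams.get_image("wrist");e=cams.get_image("scene")
np.savez("pics/w2.npz",**d)
a=cv2.resize(d["image"][150:330,230:430],None,fx=3,fy=3);b=cv2.resize(e["image"][140:240,320:400],None,fx=2.5,fy=2.5)
o=np.zeros((540,800,3),np.uint8);o[:,:600]=a;o[:250,600:800]=b;cv2.imwrite("pics/c4.png",o[:,:,::-1])
E
```

```text
[0.44566885 0.27559789 0.11963785] [4.53536995e-01 8.91237205e-01 6.61853858e-04] 3.55 [-0.13801244  0.61946354  1.21642452] 0.023823293710360564
```

View pics/c4.png

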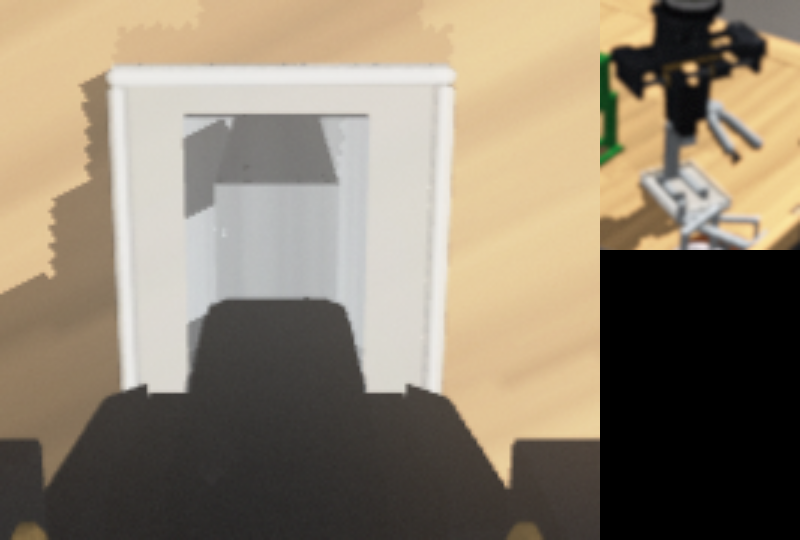

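The fork is gripped: opening 23.8 mm, handle between the pads. In the crop the handle's rear edge is at row 298, the fork's base rear edge at (184–369,114) and the tray's rear rim at row 67. From these I can get the fork's offset in the tool and its pose in the tray.

```bash
python3 - <<'E'
from h import *
np.set_printoptions(precision=4,suppress=True)
c=Cam("pics/w2.npz");P,Rr,s=cur();psi=np.arctan2(*Rr.as_matrix()[1::-1,1]);print("psi",psi,P)
fx=np.array([np.sin(psi),-np.cos(psi)]);fy=np.array([np.cos(psi),np.sin(psi)])
V=lambda u,v:(230+u/3-.33,150+v/3-.33)
for n,p,z,xm in[("handle rear top",V(278,299),.157,-.017),("base rear",V(276.5,114),.004,-.035),("arm/stem top rear",V(276,184),.091,-.035),("tray rear",V(281.5,67),.016,-.055)]:
    q=c.atz(p,z)[:2];d=q-P[:2];print(n,q,"fork-frame rel TCP x,y",d@fx,d@fy,"-> origin x rel TCP",d@fx-xm)
E
```

```text
psi 1.1000961180059683 [0.4457 0.2756 0.1197]
handle rear top [0.4109 0.2935] fork-frame rel TCP x,y -0.03913055085011647 0.00012232438568756873 -> origin x rel TCP -0.02213055085011647
base rear [0.4125 0.2927] fork-frame rel TCP x,y -0.037343767149479984 0.00016743624260188647 -> origin x rel TCP -0.0023437671494799805
arm/stem top rear [0.4123 0.2926] fork-frame rel TCP x,y -0.03749277708655746 -2.178093153978357e-05 -> origin x rel TCP -0.0024927770865574572
tray rear [0.4022 0.2992] fork-frame rel TCP x,y -0.04948168809083242 0.0012870651875826443 -> origin x rel TCP 0.0055183119091675795
```

```bash
python3 - <<'E'
from h import *
plan([([.4457,.2756,.286],1.103,0),([.46,.08,.286],1.34,0),([.5416,-.11,.286],1.5908,0),([.5416,-.11,.261],1.5908,0)],np.array([.4457,.2756,.12]),pose(1.103))
E
```

```text
shift [-166.    0.    0.] turn [0. 0. 0.]
shift [   0.  -168.1  101. ] turn [-0.237  0.     0.   ]
shift [   0.  -166.3  122.9] turn [-0.251  0.     0.   ]
shift [25.  0.  0.] turn [0. 0. 0.]
```

>>> move_arm --targets '[[10, [-10, 0, 0], [0, 0, 0]], [10, [-40, 0, 0], [0, 0, 0]], [10, [-85, 0, 0], [0, 0, 0]], [10, [-130, 0, 0], [0, 0, 0]], [10, [-166, 0, 0], [0, 0, 0]]]'

```text
t: 4.15
position: [0.4452, 0.2756, 0.289]
tool_rot: [0.165, 0.686, -0.164, 0.689]
force: [0.4, 0.3, -1.5]
grip_width: 0.0242
```

>>> move_arm --targets '[[10, [0, -28, 17], [-0.04, 0, 0]], [10, [0, -62, 37], [-0.09, 0, 0]], [10, [0, -98, 59], [-0.14, 0, 0]], [10, [0, -134, 80], [-0.19, 0, 0]], [10, [0, -168, 101], [-0.237, 0, 0]]]'

```text
t: 4.65
position: [0.4587, 0.0785, 0.2864]
tool_rot: [0.082, 0.702, -0.082, 0.703]
force: [0.7, 0.3, -1.9]
grip_width: 0.0238
```

>>> move_arm --targets '[[10, [0, -40, 30], [-0.06, 0, 0]], [10, [0, -80, 59], [-0.12, 0, 0]], [10, [0, -120, 89], [-0.18, 0, 0]], [10, [0, -150, 111], [-0.226, 0, 0]], [10, [0, -166, 123], [-0.251, 0, 0]]]'

```text
t: 5.15
position: [0.5409, -0.1128, 0.286]
tool_rot: [-0.006, 0.706, 0.006, 0.708]
force: [-0.5, 0.0, -1.8]
grip_width: 0.0236
```

>>> move_arm --targets '[[10, [12, 0, 0], [0, 0, 0]], [10, [25, 0, 0], [0, 0, 0]], [10, [25, 0, 0], [0, 0, 0]]]'

```text
t: 5.45
position: [0.5398, -0.1098, 0.2598]
tool_rot: [-0.005, 0.707, 0.006, 0.707]
force: [0.0, 1.1, -2.0]
grip_width: 0.0238
```

```bash
python3 - <<'E'
from h import *
from workcell import cams
np.set_printoptions(precision=4,suppress=True)
P,Rr,s=cur();print(P,Rr.as_matrix(),s["t"],s["force"],s["wrist_torque"],s["grip_width"],s["qpos"])
e=cams.get_image("scene");np.savez("pics/s5.npz",**e)
im=cv2.resize(e["image"][205:325,270:430],None,fx=5,fy=5,interpolation=cv2.INTER_CUBIC)
cv2.imwrite("pics/c5.png",im[:,:,::-1])
c=Cam(e);f=np.array([[.035,-.022,.017],[.035,-.012,.017],[.035,.012,.017],[.035,.022,.017],[-.035,-.010,0],[-.035,-.01,.087]])-[.0024,0,.116]
# fork axes: x=-tool z?, y=tool y, z=-tool x
M=Rr.as_matrix();F=np.c_[-M[:,2],M[:,1],-M[:,0]];F[:,0]=np.cross(F[:,1],F[:,2])
print((c.proj(f@F.T+P)-[270,205]+.4)*5)
E
```

```text
[ 0.5398 -0.1098  0.2598] [[-0.0009 -0.0168  0.9999]
 [ 0.0014  0.9999  0.0168]
 [-1.      0.0014 -0.0009]] 5.45 [ 0.0313  1.11   -2.0103] [ 0.0343 -0.141  -0.0151] 0.023818498819371113 [-0.416   0.3756  1.2755  0.0009  1.4918 -2.0037]
[[173.4171 217.2824]
 [186.087  207.7234]
 [215.9282 185.209 ]
 [228.1317 176.0018]
 [ 81.6844 184.1982]
 [ 74.6186  39.6518]]
```

View pics/c5.png

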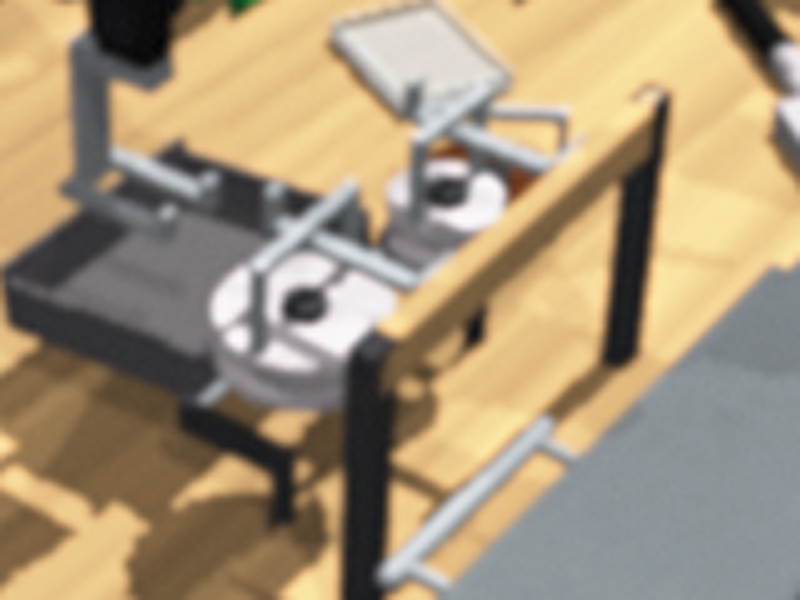

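The scene crop shows the prong tips at about (168,212) and (207,180), in front of the large roller's bail and either side of its peg line. They agree with the model to about 3 mm, so I'll insert.

>>> move_arm --targets '[[10, [0, 0, 20], [0, 0, 0]], [10, [0, 0, 45], [0, 0, 0]], [10, [0, 0, 65], [0, 0, 0]], [10, [0, 0, 82], [0, 0, 0]], [10, [0, 0, 95], [0, 0, 0]]]'

```text
t: 6.0
position: [0.6364, -0.108, 0.2622]
tool_rot: [-0.006, 0.706, 0.006, 0.708]
force: [-0.2, -0.8, -2.6]
grip_width: 0.0239
```

>>> move_arm --targets '[[10, [-2, 0, 0], [0, 0, 0]], [10, [-6, 0, 0], [0, 0, 0]], [10, [-10, 0, 0], [0, 0, 0]], [10, [-12, 0, 0], [0, 0, 0]], [10, [-12, 0, 0], [0, 0, 0]]]'

```text
t: 6.5
position: [0.6352, -0.1083, 0.2741]
tool_rot: [-0.006, 0.706, 0.006, 0.708]
force: [0.6, -0.1, -2.5]
grip_width: 0.0239
```

```bash
python3 - <<'E'
from h import *
from workcell import cams
np.set_printoptions(precision=4,suppress=True)
P,Rr,s=cur();print(P,s["t"],s["force"],s["wrist_torque"],s["grip_width"])
e=cams.get_image("scene");t=cams.get_image("top")
im=cv2.resize(e["image"][205:325,270:430],None,fx=4,fy=4,interpolation=cv2.INTER_CUBIC)
o=np.zeros((480,800,3),np.uint8);o[:,:640]=im;o[:,640:]=cv2.resize(t["image"][120:240,345:385],None,fx=4,fy=4)
cv2.imwrite("pics/c6.png",o[:,:,::-1])
E
```

```text
[ 0.6352 -0.1083  0.2741] 6.5 [ 0.627  -0.1405 -2.5134] [ 0.0779 -0.1348 -0.0203] 0.023896531958459692
```

View pics/c6.png

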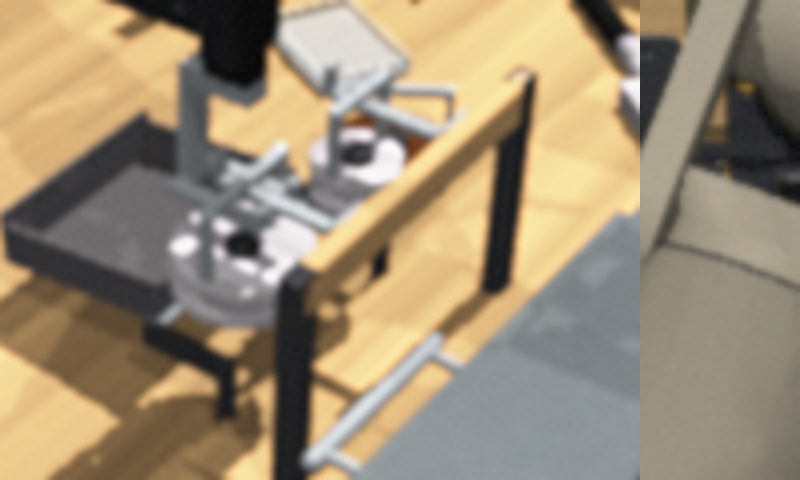

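The fork is inserted under the bail around (240,175), astride the peg. Now I'll lift slowly and watch the force.

>>> move_arm --targets '[[10, [-2, 0, 0], [0, 0, 0]], [10, [-4, 0, 0], [0, 0, 0]], [10, [-6, 0, 0], [0, 0, 0]], [10, [-8, 0, 0], [0, 0, 0]], [10, [-10, 0, 0], [0, 0, 0]]]'

```text
t: 7.1
position: [0.6353, -0.1082, 0.2827]
tool_rot: [-0.006, 0.707, 0.006, 0.707]
force: [-0.7, -0.1, -6.0]
grip_width: 0.0241
```

>>> move_arm --targets '[[10, [-3, 0, 0], [0, 0, 0]], [10, [-6, 0, 0], [0, 0, 0]], [10, [-9, 0, 0], [0, 0, 0]], [10, [-12, 0, 0], [0, 0, 0]], [10, [-14, 0, 0], [0, 0, 0]]]'

```text
t: 7.6
position: [0.6354, -0.1083, 0.2976]
tool_rot: [-0.006, 0.706, 0.006, 0.708]
force: [-0.5, -0.1, -6.9]
grip_width: 0.0236
```

>>> move_arm --targets '[[10, [-3, 0, 0], [0, 0, 0]], [10, [-7, 0, 0], [0, 0, 0]], [10, [-10, 0, 0], [0, 0, 0]], [10, [-10, 0, 0], [0, 0, 0]], [10, [-10, 0, 0], [0, 0, 0]]]'

```text
t: 8.1
position: [0.6354, -0.1082, 0.3072]
tool_rot: [-0.006, 0.706, 0.006, 0.708]
force: [-0.5, -0.8, -6.5]
grip_width: 0.0236
```

```bash
python3 - <<'E'
from h import *
from workcell import cams
np.set_printoptions(precision=4,suppress=True)
P,Rr,s=cur();print(P,s["t"],s["force"],s["wrist_torque"],s["grip_width"],Rr.as_matrix())
e=cams.get_image("scene")
im=cv2.resize(e["image"][205:325,270:430],None,fx=4,fy=4,interpolation=cv2.INTER_CUBIC)
cv2.imwrite("pics/c7.png",im[:,:,::-1])
E
```

```text
[ 0.6354 -0.1082  0.3072] 8.1 [-0.4937 -0.7933 -6.488 ] [ 0.0397 -0.1262 -0.0098] 0.023615343963833735 [[ 0.0023 -0.0172  0.9998]
 [-0.      0.9999  0.0172]
 [-1.     -0.      0.0023]]
```

View pics/c7.png

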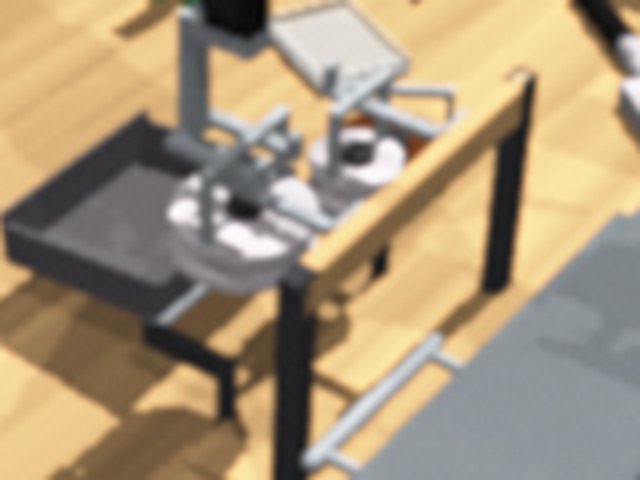

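The roller hangs level on the fork above the lip: about 4.4 N on the fork, roller z ≈ 0.124. Next I'll retreat from the peg and move over the bin.

>>> move_arm --targets '[[10, [0, 0, -4], [0, 0, 0]], [10, [0, 0, -13], [0, 0, 0]], [10, [0, 0, -27], [0, 0, 0]], [10, [0, 0, -43], [0, 0, 0]], [10, [0, 0, -60], [0, 0, 0]]]'

```text
t: 8.65
position: [0.5745, -0.1092, 0.3069]
tool_rot: [-0.006, 0.706, 0.006, 0.708]
force: [1.0, -0.3, -6.0]
grip_width: 0.0238
```

>>> move_arm --targets '[[10, [0, 0, -18], [0, 0, 0]], [10, [0, 0, -36], [0, 0, 0]], [10, [0, 4, -52], [0, 0, 0]], [10, [0, 12, -64], [0, 0, 0]], [10, [0, 24, -71], [0, 0, 0]]]'

```text
t: 9.15
position: [0.5029, -0.0864, 0.3071]
tool_rot: [-0.006, 0.706, 0.006, 0.708]
force: [-0.1, -0.9, -5.7]
grip_width: 0.0237
```

>>> move_arm --targets '[[10, [0, 13, 0], [0, 0, 0]], [10, [0, 23, 0], [0, 0, 0]], [10, [0, 30, 0], [0, 0, 0]], [10, [0, 33, 0], [0, 0, 0]], [10, [0, 34, 0], [0, 0, 0]]]'

```text
t: 9.65
position: [0.5036, -0.0522, 0.3067]
tool_rot: [-0.006, 0.706, 0.006, 0.708]
force: [0.2, -0.1, -5.9]
grip_width: 0.0239
```

>>> move_arm --targets '[[10, [5, 0, 0], [0, 0, 0]], [10, [15, 0, 0], [0, 0, 0]], [10, [27, 0, 0], [0, 0, 0]], [10, [38, 0, 0], [0, 0, 0]], [10, [44, 0, 0], [0, 0, 0]]]'

```text
t: 10.15
position: [0.5031, -0.0526, 0.2613]
tool_rot: [-0.006, 0.707, 0.006, 0.707]
force: [0.1, 0.2, -5.3]
grip_width: 0.0234
```

```bash
python3 - <<'E'
from h import *
from workcell import cams
np.set_printoptions(precision=4,suppress=True)
P,Rr,s=cur();print(P,s["t"],s["force"],s["wrist_torque"],s["grip_width"],Rr.as_matrix())
e=cams.get_image("scene");np.savez("pics/s8.npz",**e)
im=cv2.resize(e["image"][195:315,260:420],None,fx=5,fy=5,interpolation=cv2.INTER_CUBIC)
cv2.imwrite("pics/c8.png",im[:,:,::-1])
E
```

```text
[ 0.5031 -0.0526  0.2613] 10.15 [ 0.0872  0.1887 -5.2944] [ 0.0848 -0.1666 -0.0119] 0.023448737163858358 [[ 0.0001 -0.0168  0.9999]
 [ 0.0006  0.9999  0.0168]
 [-1.      0.0006  0.0001]]
```

View pics/c8.png

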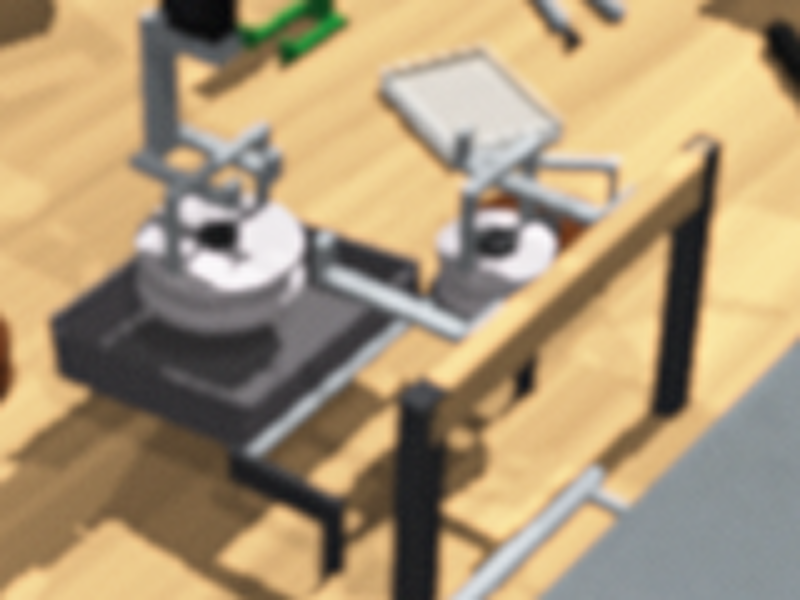

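The picture shows the roller hanging level over the bin, disc centre at about (222,255) and crossbar from (163,195) to (265,130). I'll check the crossbar position against the model before lowering.

```bash
python3 - <<'E'
from h import *
np.set_printoptions(precision=1,suppress=True)
c=Cam("pics/s8.npz");inv=lambda P:(c.proj(np.array(P))-[260,195]+.4)*5
for x in(.498,.507,.516): print(x,inv([[x,-.0526-.0425,.158],[x,-.0526+.0425,.158]]).ravel())
print("disc: top ctr/back/front/+y/-y at x=.507",inv([[.507,-.0526,.106],[.552,-.0526,.106],[.462,-.0526,.106],[.507,-.0076,.106],[.507,-.0976,.106]]).ravel())
C=np.array([.5205,-.052,.0415]);Q=R.from_euler('zy',[.018,-.1]).as_matrix()
print("bin rim br,bl,fr,fl outer",inv(np.array([[.066,-.078,.024],[.066,.078,.024],[-.066,-.078,.036],[-.066,.078,.036]])@Q.T+C).ravel())
E
```

```text
0.498 [156.4 186.6 259.7 116.9]
0.507 [169.6 192.7 272.7 122.5]
0.516 [183.  198.8 285.9 128.1]
disc: top ctr/back/front/+y/-y at x=.507 [224.  237.5 289.7 267.9 160.6 208.1 276.1 200.2 169.5 276.4]
bin rim br,bl,fr,fl outer [248.2 414.8 422.4 271.   53.9 321.2 234.  191.2]
```

>>> move_arm --targets '[[10, [4, 0, 1], [0, 0, 0]], [10, [10, 0, 2], [0, 0, 0]], [10, [16, 0, 3], [0, 0, 0]], [10, [22, 0, 3], [0, 0, 0]], [10, [26, 0, 3], [0, 0, 0]]]'

```text
t: 10.7
position: [0.5065, -0.0524, 0.2362]
tool_rot: [-0.006, 0.706, 0.006, 0.708]
force: [0.1, -0.4, -6.8]
grip_width: 0.024
```

>>> move_arm --targets '[[10, [2, 0, 0], [0, 0, 0]], [10, [4, 0, 0], [0, 0, 0]], [10, [6, 0, 0], [0, 0, 0]], [10, [8, 0, 0], [0, 0, 0]], [10, [10, 0, 0], [0, 0, 0]]]'

```text
t: 11.2
position: [0.5066, -0.0525, 0.227]
tool_rot: [-0.006, 0.706, 0.006, 0.708]
force: [-0.8, -0.1, -4.4]
grip_width: 0.0235
```

>>> move_arm --targets '[[10, [1, 0, 0], [0, 0, 0]], [10, [2, 0, 0], [0, 0, 0]], [10, [4, 0, 0], [0, 0, 0]], [10, [5, 0, 0], [0, 0, 0]], [10, [6, 0, 0], [0, 0, 0]]]'

```text
t: 11.7
position: [0.5067, -0.0525, 0.2209]
tool_rot: [-0.006, 0.706, 0.006, 0.708]
force: [-0.2, 0.2, -3.2]
grip_width: 0.0241
```

>>> move_arm --targets '[[10, [1, 0, 0], [0, 0, 0]], [10, [2, 0, 0], [0, 0, 0]], [10, [3, 0, 0], [0, 0, 0]], [10, [4, 0, 0], [0, 0, 0]], [10, [5, 0, 0], [0, 0, 0]]]'

```text
t: 12.2
position: [0.5067, -0.0525, 0.2159]
tool_rot: [-0.006, 0.706, 0.006, 0.708]
force: [-0.2, 0.7, -3.1]
grip_width: 0.0238
```

>>> move_arm --targets '[[10, [1, 0, 0], [0, 0, 0]], [10, [2, 0, 0], [0, 0, 0]], [10, [3, 0, 0], [0, 0, 0]], [10, [4, 0, 0], [0, 0, 0]], [10, [4, 0, 0], [0, 0, 0]]]'

```text
t: 12.7
position: [0.5066, -0.0525, 0.2118]
tool_rot: [-0.006, 0.706, 0.006, 0.708]
force: [0.4, 0.8, -2.4]
grip_width: 0.0235
```

```bash
python3 - <<'E'
from h import *
from workcell import cams
np.set_printoptions(precision=4,suppress=True)
P,Rr,s=cur();print(P,s["t"],s["force"],s["wrist_torque"],s["grip_width"])
e=cams.get_image("scene");np.savez("pics/s9.npz",**e)
im=cv2.resize(e["image"][205:302,265:395],None,fx=6,fy=6,interpolation=cv2.INTER_CUBIC)
cv2.imwrite("pics/c9.png",im[:,:,::-1])
E
```

```text
[ 0.5066 -0.0525  0.2118] 12.7 [ 0.3608  0.7608 -2.4025] [ 0.0649 -0.1394 -0.0054] 0.02354777344977411
```

View pics/c9.png

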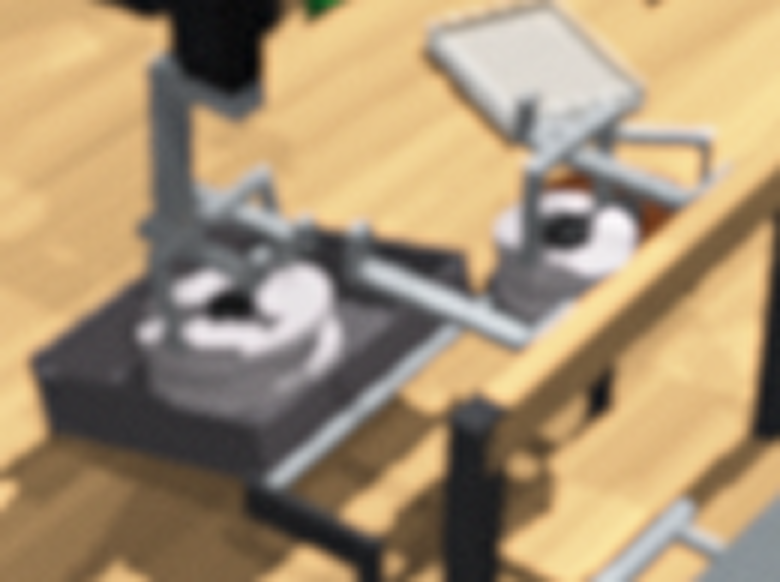

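The roller sits in the sunk bin: hub at about (232,305), crossbar from about (150,230) to (265,175), bin front corner at (35,358). I'll fit the bin's tilt and the roller's place from these.

```bash
python3 - <<'E'
from h import *
np.set_printoptions(precision=1,suppress=True)
c=Cam("pics/s9.npz");inv=lambda P:((c.proj(np.array(P))-[265,205]+.42)*6).ravel()
yaw=.018;ez=np.array([np.cos(yaw),np.sin(yaw),0])
H=np.array([.5205,-.052,.0415])+.067*(np.cos(.1)*ez+[0,0,np.sin(.1)])
for th in(.1,.15,.2,.25,.3,.34):
    Q=R.from_euler('zy',[yaw,-th]).as_matrix();C=H-.067*Q[:,0]
    f=lambda p:inv(np.array(p)@Q.T+C)
    print(th,"fr",f([[-.066,-.078,.036]]),"br",f([[.066,-.078,.024]]),"hub@x=-.01,0,.01",f([[-.01,0,.028],[0,0,.028],[.01,0,.028]]),"bar ends x=0",f([[0,-.0425,.08],[0,.0425,.08]]),"bar under z",(Q@[0,0,.074]+C)[[0,2]]*1e3)
print("prong tops at y-17: x=-25,29; tips",inv(np.array([[-.025,-.017,.007],[.029,-.017,.007],[.032,-.017,.017],[.032,.017,.017]])@R.from_euler('z',.017).as_matrix().T+[.5066-.0024,-.0525,.2118-.116]))
E
```

```text
0.1 fr [ 34.8 325.6] br [268.  437.9] hub@x=-.01,0,.01 [242.2 292.5 259.3 298.7 276.6 304.9] bar ends x=0 [188.1 245.7 306.8 158.7] bar under z [513.1 115.1]
0.15 fr [ 34.1 336.7] br [265.8 437. ] hub@x=-.01,0,.01 [240.8 298.8 257.8 304.1 274.9 309.3] bar ends x=0 [182.1 249.8 300.8 163. ] bar under z [509.9 111.3]
0.2 fr [ 33.9 348.1] br [263.6 436.3] hub@x=-.01,0,.01 [239.8 305.3 256.5 309.6 273.4 314. ] bar ends x=0 [176.5 254.3 295.1 167.8] bar under z [506.8 107.4]
0.25 fr [ 34.4 359.8] br [261.5 435.6] hub@x=-.01,0,.01 [239.1 311.9 255.6 315.4 272.2 318.8] bar ends x=0 [171.3 259.3 289.8 173. ] bar under z [503.9 103.3]
0.3 fr [ 35.3 371.7] br [259.4 435.1] hub@x=-.01,0,.01 [238.7 318.8 254.9 321.3 271.3 323.8] bar ends x=0 [166.5 264.7 284.9 178.5] bar under z [501.3  99.1]
0.34 fr [ 36.5 381.3] br [257.7 434.8] hub@x=-.01,0,.01 [238.7 324.4 254.7 326.1 270.8 327.9] bar ends x=0 [163.  269.3 281.2 183.3] bar under z [499.3  95.6]
prong tops at y-17: x=-25,29; tips [167.4 226.5 261.7 269.5 266.8 253.5 313.8 217.8]
```

The fit gives bin tilt ≈ 0.24 rad in all. The roller is flat, about 14 mm towards the front, and the crossbar's underside is near z 0.100. Now I'll lower the fork clear of the bar and draw it out slightly downward.

>>> move_arm --targets '[[10, [3, 0, 0], [0, 0, 0]], [10, [7, 0, 0], [0, 0, 0]], [10, [12, 0, 0], [0, 0, 0]], [10, [17, 0, 0], [0, 0, 0]], [10, [20, 0, 0], [0, 0, 0]]]'

```text
t: 13.25
position: [0.5065, -0.0524, 0.1912]
tool_rot: [-0.006, 0.707, 0.006, 0.708]
force: [-0.2, 0.4, -2.4]
grip_width: 0.024
```

>>> move_arm --targets '[[10, [0, 0, 0], [0, 0, 0]], [10, [0, 0, 0], [0, 0, 0]]]'

```text
t: 13.45
position: [0.5067, -0.0525, 0.1919]
tool_rot: [-0.006, 0.706, 0.006, 0.708]
force: [0.1, 0.6, -2.3]
grip_width: 0.0238
```

>>> move_arm --targets '[[10, [0, 0, -3], [0, 0, 0]], [10, [1, 0, -8], [0, 0, 0]], [10, [2, 0, -14], [0, 0, 0]], [10, [4, 0, -20], [0, 0, 0]], [10, [5, 0, -26], [0, 0, 0]]]'

```text
t: 13.95
position: [0.4799, -0.0529, 0.1867]
tool_rot: [-0.006, 0.706, 0.006, 0.708]
force: [-0.1, 0.4, -2.2]
grip_width: 0.024
```

```bash
python3 - <<'E'
from h import *
from workcell import cams
np.set_printoptions(precision=4,suppress=True)
P,Rr,s=cur();print(P,s["t"],s["force"],s["wrist_torque"])
a=np.load("pics/s9.npz")["image"].astype(int);e=cams.get_image("scene");np.savez("pics/s10.npz",**e)
# displaced features: disc right edge/bin corner patches, phase correlation against s9
g=lambda im,y,x,h,w:cv2.cvtColor(im.astype(np.uint8)[y:y+h,x:x+w],cv2.COLOR_RGB2GRAY).astype(np.float32)
for n,b in {"disc":(248,296,30,30),"bin -y wall":(255,267,35,40),"small":(222,340,35,35),"rack ref":(250,335,40,40)}.items():
    print(n,cv2.phaseCorrelate(g(a,*b),g(e["image"],*b),cv2.createHanningWindow((b[3],b[2]),cv2.CV_32F)))
E
```

```text
[ 0.4799 -0.0529  0.1867] 13.95 [-0.0907  0.3565 -2.1766] [ 0.01   -0.1577  0.0189]
disc ((-0.22642913698510903, -0.11227586109685461), 0.9620912377039591)
bin -y wall ((-0.6515682033659758, 0.3106721653333828), 0.7673862679137124)
small ((0.04665093057882075, -0.09331436322143105), 0.9974846107724272)
rack ref ((-0.03120820049602102, 0.05572171094455314), 0.8532923245429993)
```

Forces stay at the fork's own weight and the roller hasn't moved. I'll keep drawing out.

>>> move_arm --targets '[[10, [1, 0, -7], [0, 0, 0]], [10, [2, 0, -14], [0, 0, 0]], [10, [2, 0, -21], [0, 0, 0]], [10, [2, 0, -30], [0, 0, 0]], [10, [2, 0, -40], [0, 0, 0]]]'

```text
t: 14.5
position: [0.4399, -0.0536, 0.1848]
tool_rot: [-0.006, 0.706, 0.006, 0.708]
force: [-0.1, 0.5, -2.7]
grip_width: 0.024
```

>>> move_arm --targets '[[10, [0, 0, -14], [0, 0, 0]], [10, [0, 0, -32], [0, 0, 0]], [10, [-15, 0, -45], [0, 0, 0]], [10, [-45, 0, -50], [0, 0, 0]], [10, [-75, 0, -50], [0, 0, 0]]]'

```text
t: 15.0
position: [0.3891, -0.0542, 0.2605]
tool_rot: [-0.006, 0.707, 0.006, 0.708]
force: [0.4, -0.8, -2.3]
grip_width: 0.0239
```

```bash
python3 - <<'E'
from h import *
from workcell import cams
np.set_printoptions(precision=4,suppress=True)
P,Rr,s=cur();print(P,s["t"],s["force"],s["wrist_torque"])
a=np.load("pics/s10.npz")["image"].astype(int);e=cams.get_image("scene");np.savez("pics/s11.npz",**e)
g=lambda im,y,x,h,w:cv2.cvtColor(im.astype(np.uint8)[y:y+h,x:x+w],cv2.COLOR_RGB2GRAY).astype(np.float32)
for n,b in {"disc":(248,296,30,30),"bin -y wall":(262,267,30,35),"small":(222,340,35,35)}.items():
    print(n,cv2.phaseCorrelate(g(a,*b),g(e["image"],*b),cv2.createHanningWindow((b[3],b[2]),cv2.CV_32F)))
plan([([.39,.08,.27],1.34,0),([.4457,.2756,.27],1.103,0),([.4457,.2756,.135],1.103,0),([.4457,.2756,.120],1.103,0)],P,Rr)
E
```

```text
[ 0.3891 -0.0542  0.2605] 15.0 [ 0.3979 -0.8167 -2.2804] [ 0.0181 -0.2119  0.0231]
disc ((-0.13068096950997443, -0.06946460557637835), 0.9750164477030436)
bin -y wall ((0.29430081681903886, 0.24185543240681895), 0.849686058362325)
small ((-0.13565194251338397, -0.17627766132651246), 0.9118469810044324)
shift [ -9.4 134.2   3.2] turn [ 0.248  0.001 -0.001]
shift [  0.  203.2   9.5] turn [0.237 0.    0.   ]
shift [135.   0.   0.] turn [0. 0. 0.]
shift [15.  0.  0.] turn [0. 0. 0.]
```

The roller and bin haven't moved. Now I'll carry the fork back to its tray.

>>> move_arm --targets '[[10, [-2, 25, 1], [0.05, 0, 0]], [10, [-4, 55, 1], [0.1, 0, 0]], [10, [-6, 85, 2], [0.15, 0, 0]], [10, [-8, 112, 3], [0.2, 0, 0]], [10, [-9, 134, 3], [0.248, 0.001, -0.001]]]'

```text
t: 15.55
position: [0.3905, 0.0808, 0.2685]
tool_rot: [0.082, 0.702, -0.082, 0.703]
force: [-0.4, 0.0, -1.4]
grip_width: 0.0241
```

>>> move_arm --targets '[[10, [0, 38, 2], [0.05, 0, 0]], [10, [0, 82, 4], [0.1, 0, 0]], [10, [0, 130, 6], [0.15, 0, 0]], [10, [0, 172, 8], [0.2, 0, 0]], [10, [0, 203, 9], [0.237, 0, 0]]]'

```text
t: 16.05
position: [0.4462, 0.2773, 0.2679]
tool_rot: [0.164, 0.687, -0.164, 0.688]
force: [0.4, -0.9, -2.0]
grip_width: 0.024
```

>>> move_arm --targets '[[10, [0, 0, 0], [0, 0, 0]], [10, [0, 0, 0], [0, 0, 0]]]'

```text
t: 16.25
position: [0.4459, 0.2751, 0.2679]
tool_rot: [0.163, 0.688, -0.164, 0.688]
force: [-0.2, -0.3, -2.2]
grip_width: 0.0238
```

```bash
python3 - <<'E'
from h import *
P,Rr,s=cur();print(P,s["t"],s["force"])
plan([([.4457,.2756,.135],1.103,0),([.4457,.2756,.120],1.103,0)],P,Rr)
E
```

```text
[0.44590916 0.27505161 0.26788602] 16.25 [-0.24742519 -0.32311121 -2.23213633]
shift [132.9   0.6  -0.5] turn [0.002 0.001 0.001]
shift [15.  0.  0.] turn [0. 0. 0.]
```

>>> move_arm --targets '[[10, [25, 0, 0], [0, 0, 0]], [10, [60, 0, 0], [0, 0, 0]], [10, [95, 0, 0], [0, 0, 0]], [10, [122, 0, 0], [0, 0, 0]], [10, [135, 0, 0], [0, 0, 0]]]'

```text
t: 16.75
position: [0.4454, 0.2732, 0.1315]
tool_rot: [0.163, 0.688, -0.165, 0.687]
force: [0.5, 0.5, -1.8]
grip_width: 0.0235
```

>>> move_arm --targets '[[10, [4, 0, 0], [0, 0, 0]], [10, [7, 0, 0], [0, 0, 0]], [10, [10, 0, 0], [0, 0, 0]], [10, [12, 0, 0], [0, 0, 0]], [10, [12, 0, 0], [0, 0, 0]]]'

```text
t: 17.25
position: [0.4466, 0.275, 0.1218]
tool_rot: [0.164, 0.687, -0.164, 0.688]
force: [0.8, -0.1, -3.0]
grip_width: 0.0238
```

>>> move_arm --targets '[[10, [1, 0, 0], [0, 0, 0]], [10, [2, 0, 0], [0, 0, 0]], [10, [2, 0, 0], [0, 0, 0]]]'

```text
t: 17.55
position: [0.4466, 0.2751, 0.1197]
tool_rot: [0.164, 0.687, -0.164, 0.688]
force: [-0.3, -0.5, -1.2]
grip_width: 0.024
```

>>> move_arm --targets '[[10, [1, 0, 0], [0, 0, 0]], [10, [1, 0, 0], [0, 0, 0]]]'

```text
t: 17.75
position: [0.4467, 0.2751, 0.1196]
tool_rot: [0.164, 0.687, -0.164, 0.689]
force: [-2.7, -0.8, 7.8]
grip_width: 0.0239
```

The fork is down on the tray floor. I'll ease the push, release and withdraw.

>>> move_arm --targets '[[10, [-1, 0, 0], [0, 0, 0]], [30, [-1, 0, 0], [0, 0, 0]], [50, [-1, 0, 0], [0, 0, 0]], [80, [-1, 0, 0], [0, 0, 0]], [88, [-1, 0, 0], [0, 0, 0]]]'

```text
t: 18.25
position: [0.4466, 0.275, 0.1194]
tool_rot: [0.164, 0.687, -0.164, 0.688]
force: [-0.6, -0.8, 0.4]
grip_width: 0.0518
```

>>> move_arm --targets '[[88, [0, 0, 0], [0, 0, 0]], [88, [0, 0, 0], [0, 0, 0]], [88, [0, 0, 0], [0, 0, 0]], [88, [0, 0, 0], [0, 0, 0]]]'

```text
t: 18.65
position: [0.4466, 0.275, 0.1195]
tool_rot: [0.164, 0.687, -0.164, 0.688]
force: [0.8, -0.0, -0.1]
grip_width: 0.0839
```

>>> move_arm --targets '[[88, [-8, 0, 0], [0, 0, 0]], [88, [-28, 0, 0], [0, 0, 0]], [88, [-65, 0, 0], [0, 0, 0]], [88, [-110, 0, 0], [0, 0, 0]], [88, [-150, 0, 0], [0, 0, 0]]]'

```text
t: 19.15
position: [0.4461, 0.2751, 0.2723]
tool_rot: [0.164, 0.687, -0.164, 0.689]
force: [0.8, 0.1, 0.2]
grip_width: 0.0882
```

```bash
python3 - <<'E'
from h import *
from workcell import cams
np.set_printoptions(precision=4,suppress=True)
P,Rr,s=cur();print(P,s["t"],s["force"],s["grip_width"])
a=np.load("pics/s11.npz")["image"];z=np.load("pics/scene0.npz")["image"];e=cams.get_image("scene");w=cams.get_image("wrist");np.savez("pics/w12.npz",**w)
np.savez("pics/s12.npz",**e)
g=lambda im,y,x,h,w:cv2.cvtColor(im[y:y+h,x:x+w],cv2.COLOR_RGB2GRAY).astype(np.float32)
for n,r,b in [("disc",a,(248,296,30,30)),("small vs start",z,(222,340,35,35)),("fork+tray vs start",z,(172,330,70,40))]:
    print(n,cv2.phaseCorrelate(g(r,*b),g(e["image"],*b),cv2.createHanningWindow((b[3],b[2]),cv2.CV_32F)))
# handle silhouette in wrist view (dark pixels within tray region)
k=(w["image"].max(2)<60)[120:270,270:400].astype(np.uint8);n,l,st,ce=cv2.connectedComponentsWithStats(k)
print([ (st[i]+[270,120,0,0,0]).tolist() for i in range(1,n) if st[i][4]>100])
c=Cam(w);bx=np.array([[x,y,zz] for x in(-.017,.017) for y in(-.012,.012) for zz in(.091,.157)])
o=np.array([.4467,.2751])-.0024*np.array([.8924,-.4512])
q=c.proj(bx@R.from_euler('z',-.468).as_matrix().T+[*o,0]);print("pred upright",q.min(0),q.max(0)-q.min(0))
E
```

```text
[0.4461 0.2751 0.2723] 19.15 [0.7694 0.1099 0.2317] 0.0881649196643496
disc ((0.03188020303651484, 0.15215742747929362), 0.9184718285666572)
small vs start ((-0.051136840927899385, 0.06310243063379062), 0.8609570897655723)
fork+tray vs start ((-1.168623499828314, 0.3923618914179414), 0.88547093504005)
[]
pred upright [302.9568 194.5924] [32.0274 57.0031]
```

```bash
python3 - <<'E'
from h import *
from workcell import cams
np.set_printoptions(precision=4,suppress=True)
w=np.load("pics/w12.npz");g=cv2.cvtColor(w["image"],cv2.COLOR_RGB2GRAY)
k=(g<85).astype(np.uint8);k[285:]=0;n,l,st,ce=cv2.connectedComponentsWithStats(k)
print("dark blobs",[st[i].tolist() for i in range(1,n) if st[i][4]>300])
t=cams.get_image("top");np.savez("pics/t12.npz",**t);c=Cam(t)
# bright disc pixels inside bin region, compared with rendered disc top rim for bin-frame x candidates
g=cv2.cvtColor(t["image"],cv2.COLOR_RGB2GRAY);m=np.zeros_like(g);m[195:265,315:390]=(g[195:265,315:390]>125)
n,l,st,ce=cv2.connectedComponentsWithStats(m);i=1+st[1:,4].argmax();print("disc blob",st[i].tolist(),ce[i])
yaw=.018;ez=np.array([np.cos(yaw),np.sin(yaw),0]);H=np.array([.5205,-.052,.0415])+.067*(np.cos(.1)*ez+[0,0,np.sin(.1)])
th=.24;Q=R.from_euler('zy',[yaw,-th]).as_matrix();C=H-.067*Q[:,0];a=np.linspace(0,6.28,60)
for x in(-.018,-.014,-.007,0):
    q=c.proj(np.c_[x+.045*np.cos(a),.045*np.sin(a),.028+0*a]@Q.T+C);print(x,q.min(0),q.max(0)-q.min(0))
E
```

```text
dark blobs [[215, 37, 80, 44, 1385], [575, 92, 65, 188, 7882], [304, 196, 31, 53, 1509], [479, 208, 49, 77, 1730], [0, 242, 38, 43, 1146]]
disc blob [333, 215, 38, 26, 723] [350.9627 228.1577]
-0.018 [332.0882 219.7778] [37.4728 37.1502]
-0.014 [332.1029 218.1089] [37.4892 37.1827]
-0.007 [332.1286 215.1847] [37.518  37.2397]
0 [332.1543 212.2561] [37.5468 37.2968]
```

The fork's handle silhouette matches an upright fork at its original place. The disc lies at x ≈ −7 to −14 mm and is centred in y, and the small roller has not moved. I'll hand in.

```bash
python3 -c "
from workcell import bot,sense
print(bot.job_done(),sense()['t'])"
```

```text
the job is handed in; nothing more can be done
the job is handed in; nothing more can be done
```

I lifted the larger roller off its peg with the fork, set it down in the bin, and stood the fork back in its tray. I handed the job in after about 19 s of robot time; the system reports no verdict.

- **Roller:** it weighed about 0.45 kg on the fork. It rests in the bin, with the bin leaning about 0.24 rad in all. I judged flatness from the camera pictures, where its outline fits a disc lying on the tilted floor. It did not move while I drew the fork out.
- **Position in the bin:** my two camera estimates disagree. The scene camera puts the roller about 14 mm towards the front, the top camera about 7 mm; both are inside the ±30 mm limit, and it is centred in y.
- **Fork:** its handle outline matches an upright fork within about 2–4 pixels. It stands about where it started, roughly 8 mm back from the tray's centre.
- **Small roller and bystanders:** the small roller shows no shift (about 0.1 pixel). I did not check the bystanders at the end; I kept the arm and fork clear of them.
- **Forces:** the wrist readings showed only the weights of the fork and roller, apart from a brief push of roughly 8–10 N when the fork touched the tray floor.
- **Limits of the last checks:** I had used all 12 pictures, so the final checks were by image code only. One first attempt at finding the handle failed because its brightness threshold was too strict; the repeat worked.

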